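Clear the workbench: hardware, tools and the offcut

ROBOT

A 7-joint arm with a two-finger parallel gripper is mounted at the origin on the work surface. World frame = base frame: x ahead of the robot, y to its left, z up, the work surface at z = 0. Lengths are in m, angles in rad, forces in N, time in s.
With the tool pointing down it reaches from about 0.35 to 0.9 m from the base axis. Payload 7.2 kg.
Tool frame: the origin (TCP) lies at the very end of the fingers, on their centre line; the grasp point (between the pads) lies arm.pinch_z behind it (arm.pinch_z is the distance from the TCP to the grasp point, in m); z points along the fingers, y is the line along which they close (so a half turn about z gives the same grasp; the last joint's range is limited). The gripper opens to 85 mm and grips with 20 to 120 N. Pads are 22 mm wide; open, the fingers measure 114 mm over their backs; the gripper's body (76 mm by 85 mm) begins 54 mm behind the grasp point. The pads swing forward as they close: fully open they stand 13 mm farther back than shut.
Start: joints at [-1.309, 0.411, -0.013, 1.596, 0.006, 1.134, -0.082], TCP at [0.202, 0.591, 0.231] pointing down, gripper open.
Joint ranges: [-2.95, 2.95], [-0.29, 1.99], [-1.47, 1.44], [0.14, 2.54], [-1.03, 4.17], [0.13, 1.85], [-2.86, 2.86]. Speed limits (rad/s): [2.39, 2.39, 3.01, 3.01, 3.14, 3.14, 3.14].

INTERFACE

Orientations are given as a 3x3 rotation matrix whose columns are the frame's x, y, z axes.
In Python, from station import sensors, optics, close_job, arm gives the robot as it stands.
- The arm moves only by the shell command python3 -m pendant 'ROWS' [FORCE]. ROWS is JSON, a list of rows, each a list of 5 numbers: the closure, from -1 (fully open) to 1 (shut), then the shift along the tool's x, y, z in mm, then the turn about the tool's z in rad. A call has 1 to 10 rows; each row shifts and turns the commanded pose from where the row before left it, along the tool's axes as they then stand; what a row does not reach is not made up. A row lasts 1/12 s, in which the tool goes at most 41.7 mm and 7.16 degrees, less where a joint would pass 70% of its speed; a pose out of reach is approached as far as the arm can. A call is refused whole if a number of a shift passes 41.7 or a number of a turn 0.125, either way. A call with a gripper value outside its range is refused whole. The fingers move at their own pace and stop on an object; FORCE is the grip in N (left out, the last holds). Time passes only in rows, so rows that do not move let the fingers close. It gives the time, the measured TCP pose, the force, the opening and the grip force at its end, in the units of the state.
- sensors.state(): the state, without advancing time (a new reading comes with each control period).
- optics.camera(name): name is "side" or "top"; returns (picture, depth): 400x640x3 uint8, red, green, blue; 400x640 float32, m along the optical axis (not along the pixel's ray), 0 where there is no reading.
- optics.calibration(name): a dict with "K" (3x3 intrinsics, pixels), "D" ([k1, k2, p1, p2, k3] as OpenCV has them; the pictures are not rectified), "pose" (4x4, takes a point from camera to world coordinates). Camera axes: x right, y down, z forward; pixel columns grow to the right and rows downward; lengths in m; the calibration is good to about 2 mm. A picture is of the moment at which its call begins. calibration takes no time and is no camera call.
- close_job(): hands the job in; it is judged then, once.
The state is a dict: "time_s": time; "joint_pos": joint angles; "joint_velocities": joint speeds; "joint_torque": joint torques, N m; "tcp_pos": TCP position; "eef_rot": TCP orientation; "force": force on the tool from outside, world axes, zero at the start; "ft_torque": the same for the moment, N m; "opening": opening from 0.0 (shut) to 1.0 (fully open); "finger_force": force on a finger pad.
Only numpy, scipy, OpenCV 4.12 (cv2) and the standard library are available. Lean on these libraries where they do the work, as an engineer would, in place of code of your own. Each camera call takes 0.05 s, during which the arm holds its last target. There are 200 camera calls.

TASK

Tidy the bench after the job: put the big bolt and the nut in the red hardware bin, the tape measure and the blue sanding block in the black tool tray, and stand the pale plywood offcut on edge in the empty slot of the wooden rack, pushed down to its floor and centred along the slot. Set every piece down the way up it stands now, flat on the floor of its container and not on another piece. Leave the two spray cans where they stand.

Things in the scene. Friction and masses are not known exactly. Their poses are not given: they have to be found in the camera images.
- bolt: Loose. Large zinc-grey hex bolt standing on its head, shank up. Head 36 mm across flats, 15 mm high, at the bottom; round shank 24 mm diameter from 15 to 80 mm height. Origin: centre of its underside (head); z along the shank, up. About 0.35 kg. Belongs in the red bin.
- nut: Loose. Large grey hex nut lying flat, 36 mm across flats (two of the flats face its own +y and -y), 41 mm over corners, 20 mm high, hole 22 mm. Origin: centre of its underside, z up. About 0.11 kg. Belongs in the red bin.
- panel: Loose. Pale plywood offcut standing on its long edge: 80 mm long along its x, 18 mm thick along its y, 75 mm high. Origin: centre of its underside, z up. About 0.08 kg. Belongs in the empty slot of the rack.
- tape_measure: Loose. Yellow tape measure with black discs on its sides, standing: 68 mm long along its x, 32 mm thick along its y, 60 mm high. Origin: centre of its underside, z up. About 0.25 kg. Belongs in the tool tray.
- sanding_block: Loose. Blue hand sanding block with a dark grit foot: 80 mm long along its x, 50 mm wide along its y, 30 mm high. Origin: centre of its underside, z up. About 0.1 kg. Belongs in the tool tray.
- red_bin: Fixed. Red open-topped bin, 120 mm along its x, 180 mm along its y, 45 mm high, walls and floor 5 mm thick (inside 110 x 170 mm, inner floor 5 mm above the bench). Origin: centre of its underside, on the bench.
- tool_tray: Fixed. Black open-topped tray, 120 mm along its x, 200 mm along its y, 35 mm high, walls and floor 5 mm thick (inside 110 x 190 mm, inner floor 5 mm above the bench). Origin: centre of its underside, on the bench.
- rack: Fixed wooden rack, base 100 mm along x, y -45 to +115. Two slots along its x. Origin: on the bench under the centre of the EMPTY slot: 24 mm wide (y), floor 8 mm above bench, open ends, jaws 90 mm long (x), tops 38 mm above bench; from 28 mm up a chamfer widens the mouth to 40 mm. The other slot, at y = +75, holds a fixed dark wood panel 80 x 18 mm, top 83 mm above bench.
- can_green: Loose bystander: spray can with green band and cap, 61 mm diameter, 185 mm high, standing. Origin: centre of its underside. Must not be disturbed.
- can_orange: Loose bystander: white spray can with orange band and cap, 61 mm diameter, 185 mm high, standing. Origin: centre of its underside. Must not be disturbed.

How it is judged:
At the end, for the whole second after the job is handed in: Bolt and nut in the red bin, tape measure and sanding block in the tool tray, panel in the rack's empty slot (within 18 mm along, 8 mm across): each with its underside within 5 mm of the floor there, within 0.15 rad of upright, released and at rest (x of bolt in the frame of red_bin between -0.055 and 0.055 m and y of bolt in the frame of red_bin between -0.085 and 0.085 m and z of bolt in the frame of red_bin between 0 and 0.01 m and angle between each of bolt, nut, tape_measure, sanding_block, panel's own z axis and vertical below 0.15 rad and linear speed of each of bolt, nut, tape_measure, sanding_block, panel below 0.02 m/s and angular speed of each of bolt, nut, tape_measure, sanding_block, panel below 0.2 rad/s and x of nut in the frame of red_bin between -0.055 and 0.055 m and y of nut in the frame of red_bin between -0.085 and 0.085 m and z of nut in the frame of red_bin between 0 and 0.01 m and x of tape_measure in the frame of tool_tray between -0.055 and 0.055 m and y of tape_measure in the frame of tool_tray between -0.095 and 0.095 m and z of tape_measure in the frame of tool_tray between 0 and 0.01 m and x of sanding_block in the frame of tool_tray between -0.055 and 0.055 m and y of sanding_block in the frame of tool_tray between -0.095 and 0.095 m and z of sanding_block in the frame of tool_tray between 0 and 0.01 m and x of panel in the frame of rack between -0.018 and 0.018 m and y of panel in the frame of rack between -0.008 and 0.008 m and z of panel in the frame of rack between 0 and 0.013 m); the robot touches nothing.
It fails at once if a spray can is moved more than 30 mm or tipped (distance of any of can_green, can_orange from where it was at the start of the episode above 0.03 m or angle between any of can_green, can_orange's own z axis and vertical above 0.3 rad).
It also fails if it takes over 125 s, if anything falls off the work surface, if the arm or the gripper's body presses on something with over 40 N, if the wrist force passes 120 N, or if a joint passes its speed limit or range.

## Working session

There is one attempt and no reset: what is moved stays moved. The work goes in short steps, Python scripts to look and compute and a shell command to move; the robot and the scene stay as the last step left them, time stands still between calls to the robot, and variables do not carry over. Pictures are saved under pics/ and viewed, at most 14 in all, crops included, and the job is handed in when it is done.

```bash
ls; mkdir -p pics; python3 - <<'E'
from station import sensors, optics, arm
import cv2
print(arm.pinch_z, {k:v for k,v in sensors.state().items() if k in('time_s','tcp_pos','eef_rot','opening')})
for n in('top','side'):
    im,d=optics.camera(n); cv2.imwrite(f'pics/{n}0.png',im[:,:,::-1]); c=optics.calibration(n); print(c)
E
```

```text
pics
0.0187 {'time_s': 0.0, 'tcp_pos': array([0.20226233, 0.59086322, 0.23045253]), 'eef_rot': array([[-9.46123942e-01,  3.23804447e-01, -4.08295836e-04],
       [ 3.23804687e-01,  9.46122737e-01, -1.51373227e-03],
       [-1.03855266e-04, -1.56438645e-03, -9.99998771e-01]]), 'opening': 0.9970770989807086}
{'K': array([[477.26525486,   0.        , 320.74233865],
       [  0.        , 477.26525486, 200.3137831 ],
       [  0.        ,   0.        ,   1.        ]]), 'D': array([-0.02293928,  0.        ,  0.        ,  0.        ,  0.        ]), 'pose': array([[-0.01961193, -0.99458849,  0.10202508,  0.44485802],
       [-0.99973855,  0.01830831, -0.0136982 ,  0.00336746],
       [ 0.01175616, -0.10226705, -0.99468751,  1.27894098],
       [ 0.        ,  0.        ,  0.        ,  1.        ]])}
{'K': array([[457.37747187,   0.        , 318.00024443],
       [  0.        , 457.37747187, 197.33292492],
       [  0.        ,   0.        ,   1.        ]]), 'D': array([-0.07327792,  0.        ,  0.        ,  0.        ,  0.        ]), 'pose': array([[ 0.94792141, -0.18338097,  0.26041586,  0.28047615],
       [-0.31792276, -0.49538936,  0.80840244, -0.82428944],
       [-0.01923838, -0.84909411, -0.52789116,  0.59986404],
       [ 0.        ,  0.        ,  0.        ,  1.        ]])}
```

View pics/top0.png

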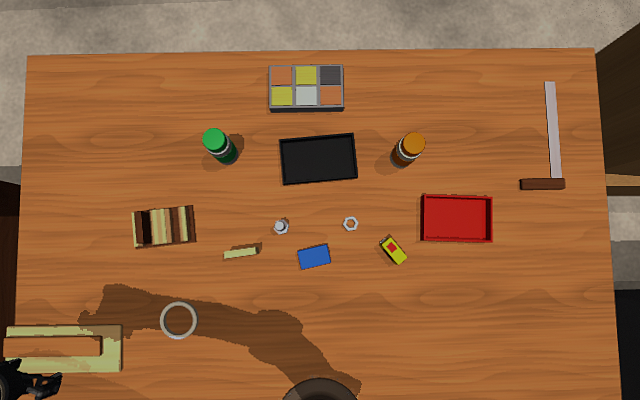

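View pics/side0.png

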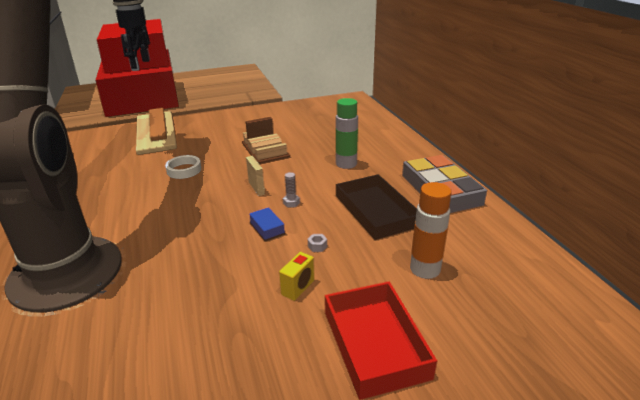

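The top view shows the rack at (163,226) with the dark panel on its left side. The panel is at (240,252), bolt (281,227), nut (350,223), block (314,256), tape (393,250), bin (456,218), tray (318,158), and the cans at (220,145) and (408,148). The side view agrees.

```bash
cat > h.py <<'E'
import numpy as np, cv2
from station import sensors, optics, arm
def cloud(n):
    im,d=optics.camera(n); c=optics.calibration(n); h,w=d.shape
    g=np.stack(np.meshgrid(np.arange(w),np.arange(h)),-1).reshape(-1,1,2).astype(np.float64)
    u=cv2.undistortPoints(g,c['K'],c['D']).reshape(h,w,2)
    P=np.dstack([u*d[...,None],d])@c['pose'][:3,:3].T+c['pose'][:3,3]
    P[d==0]=np.nan
    return im,d,P
def rect(pts):
    (cx,cy),(a,b),t=cv2.minAreaRect((pts[:,:2]*1000).astype(np.float32))
    if a<b: a,b,t=b,a,t+90
    return f'c=({cx:.1f},{cy:.1f}) size {a:.0f}x{b:.0f} long-axis {((t+90)%180)-90:.1f}deg n={len(pts)}'
def rots():
    s=sensors.state(); R=s['eef_rot']; p=s['tcp_pos']*1000
    return s,R,p
E
python3 - <<'E'
from h import *
im,d,P=cloud('top')
np.set_printoptions(precision=3,suppress=True)
print('table z',np.nanmedian(P[270:300,380:500,2]))
R={'rack':(125,200,200,252,.03,.05),'rackpanel':(125,200,200,252,.07,.1),'rackbase':(125,200,200,252,.004,.02),'panel':(215,236,268,266,.06,.09),'bolt':(268,212,296,240,.065,.095),'bolthead':(268,212,296,240,.008,.03),'nut':(338,211,362,235,.012,.03),'block':(293,240,335,272,.02,.04),'tape':(372,230,412,270,.045,.07),'bin':(412,185,500,250,.035,.055),'tray':(270,126,365,192,.025,.045),'canG':(190,120,245,170,.15,.2),'canO':(385,125,430,170,.15,.2)}
for k,(a,b,c,e,lo,hi) in R.items():
    q=P[b:e,a:c].reshape(-1,3); q=q[(q[:,2]>lo)&(q[:,2]<hi)]
    print(k,rect(q) if len(q)>3 else len(q),'z',np.median(q[:,2]) if len(q) else '')
cv2.imwrite('pics/crop1.png',cv2.resize(im[190:280,120:420,::-1],None,fx=2.66,fy=2.66,interpolation=cv2.INTER_CUBIC))
print((P[225,125:205]*1000)[:, 1:].round(0).tolist())
E
```

```text
table z -0.0006504350947642568
rack c=(512.4,407.1) size 142x90 long-axis -84.3deg n=1028 z 0.037211436538830744
rackpanel c=(508.4,444.0) size 80x20 long-axis 5.1deg n=286 z 0.08234016884799045
rackbase c=(516.2,408.1) size 196x136 long-axis 89.0deg n=739 z 0.008054261330460832
panel c=(440.8,193.8) size 80x18 long-axis -83.1deg n=238 z 0.074666256069984
bolt c=(506.7,93.4) size 23x23 long-axis 43.0deg n=80 z 0.0794082051454903
bolthead c=(505.7,92.9) size 39x36 long-axis -10.7deg n=72 z 0.014219441160500446
nut c=(512.4,-90.2) size 38x37 long-axis -4.5deg n=106 z 0.01948226693421473
block c=(426.2,8.1) size 80x50 long-axis -77.7deg n=592 z 0.029255051045765423
tape c=(437.3,-197.4) size 68x34 long-axis 37.9deg n=354 z 0.059333549516345174
bin c=(518.6,-370.1) size 183x121 long-axis 86.9deg n=552 z 0.043571124111244086
tray c=(686.2,-7.7) size 200x122 long-axis -85.7deg n=551 z 0.03409283541218322
canG c=(706.0,237.2) size 53x52 long-axis -3.8deg n=484 z 0.18422080369625615
canO c=(688.3,-231.0) size 53x52 long-axis -2.3deg n=474 z 0.1839342564923253
[[513.0, -5.0], [509.0, -3.0], [
[... 447 characters left out ...]
412.0, 39.0], [411.0, 35.0], [409.0, 35.0], [405.0, 37.0], [402.0, 40.0], [398.0, 42.0], [396.0, 42.0], [395.0, 37.0], [392.0, 37.0], [389.0, 40.0], [388.0, 34.0], [386.0, 31.0], [384.0, 28.0], [381.0, 31.0], [381.0, 23.0], [380.0, 16.0], [379.0, 10.0], [378.0, 6.0], [375.0, 7.0], [373.0, 5.0], [370.0, 5.0], [368.0, 3.0], [365.0, 5.0], [355.0, 31.0], [351.0, 37.0], [349.0, 34.0], [345.0, 40.0], [343.0, 35.0], [340.0, 39.0], [339.0, 32.0], [341.0, 16.0], [341.0, 5.0], [338.0, 5.0], [334.0, 12.0], [332.0, 7.0], [330.0, 6.0], [328.0, 3.0], [326.0, 0.0], [323.0, 0.0], [321.0, -1.0], [318.0, -1.0], [315.0, 3.0], [314.0, -5.0], [310.0, -1.0], [nan, nan], [305.0, -1.0], [302.0, 1.0], [300.0, -3.0]]
```

View pics/crop1.png

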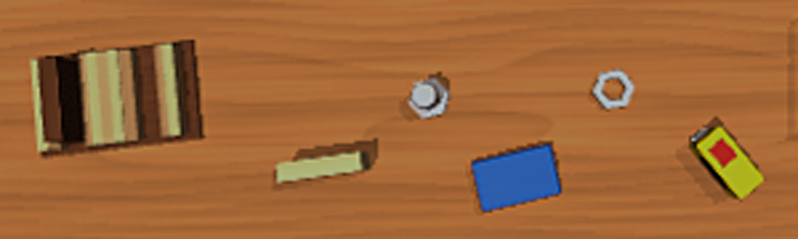

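The crop shows the rack with the dark panel at its left and the empty slot at about (150,95). The nut's corners point left and right at (593,90) and (634,88). Next I'll measure the nut's flats and work out the first move.

```bash
cat >> h.py <<'E'
def go(x,y,z,th=None):
    "shift mm in present tool axes, then turn (rad) to bring tool y to th deg (mod 180)"
    s,R,p=rots(); v=R.T@(np.array([x,y,z])-p)
    t=np.degrees(np.arctan2(R[1,1],R[0,1])); u=0 if th is None else -np.radians((th-t+90)%180-90)
    print('t',s['time_s'],'tcp',p.round(1),'th',round(t,1),'-> shift',v.round(1),'turn',round(u,3),'q7',s['joint_pos'][6].round(2),'open',round(85*s['opening'],1))
E
python3 - <<'E'
from h import *
a=[]
for i in range(4):
    im,d,P=cloud('top'); q=P[205:240,332:368].reshape(-1,3); q=q[(q[:,2]>.012)&(q[:,2]<.03)][:,:2]*1000
    h=cv2.convexHull(q.astype(np.float32)).reshape(-1,2); c=np.array(cv2.minEnclosingCircle(h)[0])
    s=[((h-c)@[np.cos(t),np.sin(t)]).max()-((h-c)@[np.cos(t),np.sin(t)]).min() for t in np.radians(range(180))]
    w=[s[t]+s[t+60]+s[t+120] for t in range(60)]
    z=np.sum(np.array(s)*np.exp(6j*np.radians(range(180)))); print(c,'min width angle',(np.degrees(np.angle(-z))/6)%60,int(np.argmin(w)))
go(440.8,193.8,150,6.9)
E
```

```text
[511.65585327 -90.52977753] min width angle 9.686468207536292 10
[511.89346313 -90.78749847] min width angle 9.689426098098965 8
[511.6784668  -90.47074127] min width angle 9.524714866427294 10
[512.23834229 -89.31655884] min width angle 8.2014713052161 8
t 0.35 tcp [202.4 591.2 231.1] th 71.1 -> shift [-354.3 -298.8   81.2] turn 1.121 q7 -0.08 open 85.1
```

```bash
python3 -m pendant '[[-1,-25.3,-21.3,5.8,0],[-1,-25.3,-21.3,5.8,0],[-1,-25.3,-21.3,5.8,0],[-1,-25.3,-21.3,5.8,0],[-1,-25.3,-21.3,5.8,0],[-1,-25.3,-21.3,5.8,0],[-1,-25.3,-21.3,5.8,0]]' 40
python3 -m pendant '[[-1,-25.3,-21.3,5.8,0],[-1,-25.3,-21.3,5.8,0],[-1,-25.3,-21.3,5.8,0],[-1,-25.3,-21.3,5.8,0],[-1,-25.3,-21.3,5.8,0],[-1,-25.3,-21.3,5.8,0],[-1,-25.3,-21.3,5.8,0]]'
python3 -m pendant '[[-1,0,0,0,0.12],[-1,0,0,0,0.12],[-1,0,0,0,0.12],[-1,0,0,0,0.12],[-1,0,0,0,0.12],[-1,0,0,0,0.12],[-1,0,0,0,0.12],[-1,0,0,0,0.12],[-1,0,0,0,0.12]]'
python3 -m pendant '[[-1,0,0,0,0.04],[-1,0,0,0,0],[-1,0,0,0,0]]'
python3 -c "
from h import *
go(440.8,193.8,41,6.9)"
```

```text
time_s: 0.93
tcp_pos: [0.3223, 0.3915, 0.1906]
eef_rot: [[-0.946, 0.324, 0.0], [0.324, 0.946, 0.0], [-0.0, 0.0, -1.0]]
force: [1.3, 0.1, 1.1]
opening: 0.999
finger_force: 0.0
time_s: 1.52
tcp_pos: [0.4417, 0.1931, 0.1501]
eef_rot: [[-0.946, 0.324, 0.001], [0.324, 0.946, 0.0], [-0.0, 0.001, -1.0]]
force: [0.8, 0.2, -0.2]
opening: 0.998
finger_force: 0.0
time_s: 2.27
tcp_pos: [0.441, 0.1946, 0.1502]
eef_rot: [[-0.155, 0.988, 0.0], [0.988, 0.155, 0.0], [0.0, 0.0, -1.0]]
force: [0.2, -0.4, -0.1]
opening: 1.005
finger_force: 0.0
time_s: 2.52
tcp_pos: [0.441, 0.1946, 0.1502]
eef_rot: [[-0.123, 0.992, 0.0], [0.992, 0.123, 0.0], [0.0, 0.0, -1.0]]
force: [-0.3, 0.3, -0.5]
opening: 0.998
finger_force: 0.0
t 2.5167 tcp [441.  194.6 150.2] th 7.0 -> shift [ -0.8  -0.3 109.2] turn 0.003 q7 -0.25 open 84.9
```

```bash
python3 -m pendant '[[-1,-0.2,0,25,0],[-1,-0.2,0,25,0],[-1,-0.2,0,25,0],[-1,-0.2,0,20,0],[-1,0,0,14,0],[-1,0,0,0,0]]'
python3 -m pendant '[[0.3,0,0,0,0],[0.3,0,0,0,0],[0.3,0,0,0,0],[0.3,0,0,0,0],[0.7,0,0,0,0],[0.7,0,0,0,0],[0.7,0,0,0,0],[0.7,0,0,0,0],[0.7,0,0,0,0],[0.7,0,0,0,0]]' 40
python3 -m pendant '[[1,0,0,0,0],[1,0,0,0,0],[1,0,0,0,0],[1,0,0,-10,0],[1,0,0,-20,0],[1,0,0,-20,0],[1,0,0,-20,0],[1,0,0,-20,0],[1,0,0,-10,0],[1,0,0,0,0]]'
python3 -c "
from h import *
go(515.7,369.6,141,95.4)"
```

```text
time_s: 3.02
tcp_pos: [0.4395, 0.1929, 0.0387]
eef_rot: [[-0.123, 0.992, -0.004], [0.992, 0.123, -0.002], [-0.002, -0.004, -1.0]]
force: [0.3, -0.1, 0.7]
opening: 1.002
finger_force: 0.0
time_s: 3.85
tcp_pos: [0.4415, 0.194, 0.0418]
eef_rot: [[-0.121, 0.993, 0.001], [0.993, 0.121, 0.001], [0.001, 0.001, -1.0]]
force: [-1.1, -0.5, 7.6]
opening: 0.204
finger_force: 39.8
time_s: 4.68
tcp_pos: [0.4422, 0.1943, 0.1434]
eef_rot: [[-0.121, 0.993, 0.003], [0.993, 0.121, 0.003], [0.002, 0.004, -1.0]]
force: [0.1, 0.4, -1.5]
opening: 0.208
finger_force: 39.1
t 4.6833 tcp [442.2 194.3 143.4] th 6.9 -> shift [165.1  94.1   3.1] turn -1.544 q7 -0.24 open 17.6
```

```bash
python3 -m pendant '[[1,16.5,9.4,0,0],[1,16.5,9.4,0,0],[1,16.5,9.4,0,0],[1,16.5,9.4,0,0],[1,16.5,9.4,0,0],[1,16.5,9.4,0,0],[1,16.5,9.4,0,0],[1,16.5,9.4,0,0],[1,16.5,9.4,0,0],[1,16.5,9.4,0,0]]'
python3 -m pendant '[[1,0,0,0,-0.12],[1,0,0,0,-0.12],[1,0,0,0,-0.12],[1,0,0,0,-0.12],[1,0,0,0,-0.12],[1,0,0,0,-0.12],[1,0,0,0,-0.12],[1,0,0,0,-0.12],[1,0,0,0,-0.12],[1,0,0,0,-0.12]]'
python3 -m pendant '[[1,0,0,0,-0.12],[1,0,0,0,-0.12],[1,0,0,0,-0.104],[1,0,0,0,0],[1,0,0,0,0],[1,0,0,0,0]]'
python3 -c "
from h import *
go(515.7,369.6,51,95.4)
im,d,P=cloud('top')
q=P[190:255,120:215].reshape(-1,3); q=q[(q[:,2]>.07)&(q[:,2]<.095)]; print(rect(q))
im,d,P=cloud('side'); cv2.imwrite('pics/s1.png',cv2.resize(im[100:220,200:360,::-1],None,fx=4,fy=4))
"
```

```text
time_s: 5.52
tcp_pos: [0.514, 0.3693, 0.1394]
eef_rot: [[-0.121, 0.993, -0.002], [0.993, 0.121, -0.001], [-0.001, -0.002, -1.0]]
force: [-0.3, 0.3, -1.0]
opening: 0.205
finger_force: 39.1
time_s: 6.35
tcp_pos: [0.5137, 0.3684, 0.1394]
eef_rot: [[-0.97, 0.241, -0.002], [0.241, 0.97, -0.001], [0.002, -0.002, -1.0]]
force: [0.5, -0.4, -1.3]
opening: 0.206
finger_force: 39.2
time_s: 6.85
tcp_pos: [0.5142, 0.3685, 0.1403]
eef_rot: [[-0.996, -0.091, -0.001], [-0.091, 0.996, -0.001], [0.001, -0.0, -1.0]]
force: [-0.5, 0.1, -1.4]
opening: 0.204
finger_force: 39.2
t 6.85 tcp [514.2 368.5 140.3] th 95.2 -> shift [-1.7  1.  89.3] turn -0.004 q7 0.95 open 17.3
c=(476.2,435.5) size 11x8 long-axis 5.9deg n=20
```

View pics/s1.png

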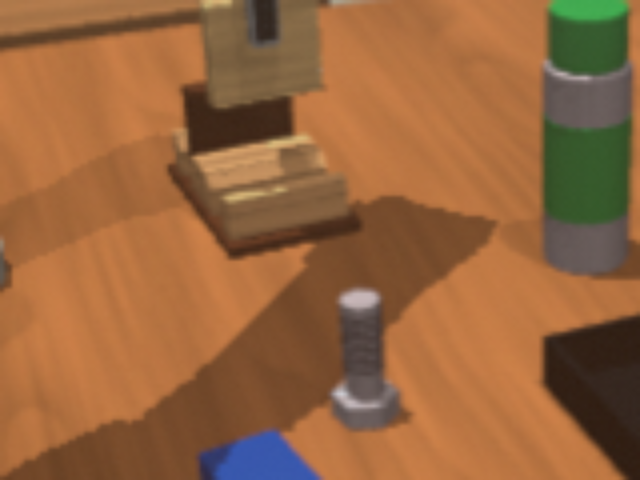

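The side view shows the panel held upright above the slot and parallel to it, its lower edge from (210,105) to (320,85). I'll lower it now.

```bash
python3 -m pendant '[[1,-1.7,1,10,0],[1,0,0,20,0],[1,0,0,20,0],[1,0,0,10,0],[1,0,0,5,0],[1,0,0,5,0],[1,0,0,5,0],[1,0,0,0,0]]'
python3 -m pendant '[[1,0,0,4,0],[1,0,0,4,0],[1,0,0,3,0],[1,0,0,3,0],[1,0,0,0,0],[1,0,0,0,0]]'
python3 -c "
from h import *
go(515.7,369.6,50,95.4)
im,d,P=cloud('side'); cv2.imwrite('pics/s2.png',cv2.resize(im[80:180,220:320,::-1],None,fx=5,fy=5))"
```

```text
time_s: 7.62
tcp_pos: [0.516, 0.37, 0.0657]
eef_rot: [[-0.996, -0.094, -0.0], [-0.094, 0.996, -0.0], [0.0, -0.0, -1.0]]
force: [0.5, 1.0, -1.4]
opening: 0.204
finger_force: 39.2
time_s: 8.12
tcp_pos: [0.516, 0.3699, 0.0519]
eef_rot: [[-0.996, -0.094, -0.0], [-0.094, 0.996, -0.0], [0.0, -0.0, -1.0]]
force: [-0.1, -1.0, -1.1]
opening: 0.203
finger_force: 39.2
t 8.1167 tcp [516.  369.9  51.9] th 95.4 -> shift [ 0.3 -0.3  1.9] turn -0.0 q7 0.95 open 17.2
```

View pics/s2.png

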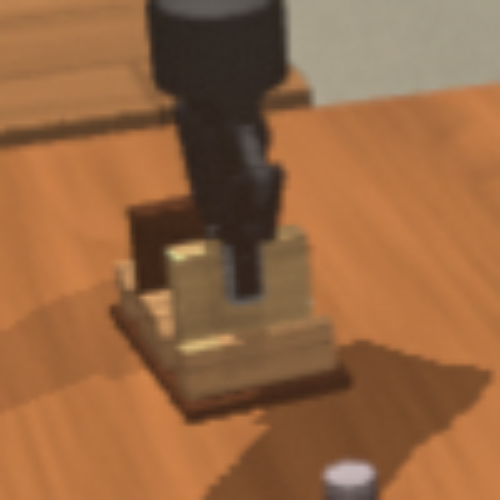

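The panel is in the slot, with its top from (170,250) to (305,235). I'll press it down until it touches the floor.

```bash
python3 -m pendant '[[1,0,0,1,0],[1,0,0,1,0],[1,0,0,1,0],[1,0,0,0,0],[1,0,0,0,0]]'
python3 -m pendant '[[0.4,0,0,0,0],[0.4,0,0,0,0],[0.4,0,0,0,0],[0.3,0,0,0,0],[0.3,0,0,-5,0],[0.3,0,0,-15,0],[0.3,0,0,-25,0],[0.3,0,0,-30,0],[0.3,0,0,-30,0],[0,0,0,0,0]]'
python3 -c "
from h import *
go(512,-90.3,155,69)
im,d,P=cloud('side');q=P[110:170,240:300].reshape(-1,3); q=q[(q[:,2]>.07)&(q[:,2]<.1)&(q[:,1]<.41)]; print(rect(q),np.median(q[:,2]),q[:,2].max())"
```

```text
time_s: 8.58
tcp_pos: [0.5162, 0.3701, 0.0499]
eef_rot: [[-0.996, -0.094, 0.001], [-0.094, 0.996, 0.0], [-0.001, 0.0, -1.0]]
force: [-1.1, -1.1, 5.3]
opening: 0.204
finger_force: 40.0
time_s: 9.42
tcp_pos: [0.5188, 0.3721, 0.1609]
eef_rot: [[-0.996, -0.094, 0.008], [-0.094, 0.996, 0.006], [-0.008, 0.005, -1.0]]
force: [0.8, 0.4, -0.2]
opening: 0.48
finger_force: 0.0
t 9.4167 tcp [518.8 372.1 160.9] th 95.4 -> shift [  50.2 -459.7    3. ] turn 0.461 q7 0.96 open 40.8
c=(516.9,367.1) size 80x25 long-axis 4.3deg n=191 0.08057622362023797 0.08626230448290073
```

```bash
python3 -m pendant '[[-0.3,3.6,-32.8,0,0],[-0.3,3.6,-32.8,0,0],[-0.3,3.6,-32.8,0,0],[-0.3,3.6,-32.8,0,0],[-0.3,3.6,-32.8,0,0],[-0.3,3.6,-32.8,0,0],[-0.3,3.6,-32.8,0,0]]'
python3 -m pendant '[[-0.3,3.6,-32.8,0,0],[-0.3,3.6,-32.8,0,0],[-0.3,3.6,-32.8,0,0],[-0.3,3.6,-32.8,0,0],[-0.3,3.6,-32.8,0,0],[-0.3,3.6,-32.8,0,0],[-0.3,3.6,-32.8,0,0]]'
python3 -m pendant '[[-0.3,0,0,0,0.115],[-0.3,0,0,0,0.115],[-0.3,0,0,0,0.115],[-0.3,0,0,0,0.115],[-0.3,0,0,30,0],[-0.3,0,0,30,0],[-0.3,0,0,30,0],[-0.3,0,0,0,0],[-0.3,0,0,0,0]]'
python3 -c "
from h import *
go(512,-90.3,1,69)"
```

```text
time_s: 10.05
tcp_pos: [0.5118, 0.1373, 0.1535]
eef_rot: [[-0.996, -0.094, -0.001], [-0.094, 0.996, -0.0], [0.001, -0.0, -1.0]]
force: [0.7, 0.2, 0.5]
opening: 0.654
finger_force: 0.0
time_s: 10.63
tcp_pos: [0.5083, -0.0934, 0.1535]
eef_rot: [[-0.996, -0.094, -0.001], [-0.094, 0.996, 0.0], [0.001, 0.0, -1.0]]
force: [0.7, 0.5, -0.0]
opening: 0.648
finger_force: 0.0
time_s: 11.38
tcp_pos: [0.5075, -0.0918, 0.0629]
eef_rot: [[-0.934, 0.358, -0.004], [0.358, 0.934, 0.0], [0.004, -0.001, -1.0]]
force: [-0.3, 0.1, 0.4]
opening: 0.647
finger_force: 0.0
t 11.3833 tcp [507.5 -91.8  62.9] th 69.0 -> shift [-3.9  3.1 61.8] turn 0.001 q7 1.41 open 55.0
```

```bash
python3 -m pendant '[[-0.3,-3.9,3.1,20,0],[-0.3,0,0,20,0],[-0.3,0,0,12,0],[-0.3,0,0,6,0],[-0.3,0,0,3,0],[-0.3,0,0,0,0]]'
python3 -m pendant '[[1,0,0,0,0],[1,0,0,0,0],[1,0,0,0,0],[1,0,0,0,0],[1,0,0,0,0],[1,0,0,0,0]]'
python3 -m pendant '[[1,0,0,-5,0],[1,0,0,-15,0],[1,0,0,-25,0],[1,0,0,-25,0],[1,0,0,-20,0],[1,0,0,0,0]]'
python3 -c "
from h import *
b=np.radians(86.9); c=np.array([518.6,-370.1])+45*np.array([np.cos(b),np.sin(b)]); print(c)
go(*c,90,86.9)"
```

```text
time_s: 11.88
tcp_pos: [0.5144, -0.0905, 0.0039]
eef_rot: [[-0.934, 0.358, 0.001], [0.358, 0.934, -0.0], [-0.001, 0.0, -1.0]]
force: [-0.5, -0.6, 0.5]
opening: 0.649
finger_force: 0.0
time_s: 12.38
tcp_pos: [0.5147, -0.0906, 0.0044]
eef_rot: [[-0.934, 0.358, 0.002], [0.358, 0.934, -0.0], [-0.002, 0.001, -1.0]]
force: [-1.3, -0.1, 5.2]
opening: 0.409
finger_force: 39.9
time_s: 12.88
tcp_pos: [0.5163, -0.0909, 0.0975]
eef_rot: [[-0.934, 0.358, 0.007], [0.358, 0.934, -0.0], [-0.006, 0.002, -1.0]]
force: [1.4, 0.2, -0.9]
opening: 0.409
finger_force: 40.4
[ 521.03354658 -325.16584984]
t 12.8833 tcp [516.3 -90.9  97.5] th 69.0 -> shift [ -88.3 -217.1    7.6] turn -0.312 q7 1.39 open 34.8
```

```bash
python3 -m pendant '[[1,-11,-27.1,0,0],[1,-11,-27.1,0,0],[1,-11,-27.1,0,0],[1,-11,-27.1,0,0],[1,-11,-27.1,0,0],[1,-11,-27.1,0,0],[1,-11,-27.1,0,0],[1,-11,-27.1,0,0]]'
python3 -m pendant '[[1,0,0,0,-0.104],[1,0,0,0,-0.104],[1,0,0,0,-0.104],[1,0,0,0,0],[1,0,0,0,0]]'
python3 -c "
from h import *
go(521,-325.2,10,86.9)"
```

```text
time_s: 13.55
tcp_pos: [0.518, -0.3255, 0.0928]
eef_rot: [[-0.934, 0.358, -0.001], [0.358, 0.934, 0.0], [0.001, 0.0, -1.0]]
force: [0.4, 0.7, -1.4]
opening: 0.414
finger_force: 40.4
time_s: 13.97
tcp_pos: [0.5181, -0.3243, 0.0928]
eef_rot: [[-0.998, 0.057, -0.0], [0.057, 0.998, 0.001], [0.0, 0.001, -1.0]]
force: [0.2, -0.3, -1.0]
opening: 0.412
finger_force: 40.4
t 13.9667 tcp [ 518.1 -324.3   92.8] th 86.7 -> shift [-3.  -0.8 82.8] turn -0.003 q7 2.08 open 35.0
```

```bash
python3 -m pendant '[[1,-3,-1,20,0],[1,0,0,20,0],[1,0,0,20,0],[1,0,0,10,0],[1,0,0,8,0],[1,0,0,4,0],[1,0,0,0,0],[1,0,0,1,0],[1,0,0,0,0]]'
python3 -m pendant '[[-0.05,0,0,0,0],[-0.05,0,0,0,0],[-0.05,0,0,0,0],[-0.05,0,0,-10,0],[-0.05,0,0,-25,0],[-0.05,0,0,-30,0],[-0.05,0,0,-35,0],[-0.05,0,0,-30,0],[-0.05,0,0,-20,0],[-0.05,0,0,0,0]]'
python3 -c "
from h import *
go(506.5,93.2,155,80)"
```

```text
time_s: 14.72
tcp_pos: [0.5219, -0.3258, 0.0109]
eef_rot: [[-0.999, 0.054, 0.001], [0.054, 0.999, -0.001], [-0.001, -0.001, -1.0]]
force: [0.3, 0.1, -0.3]
opening: 0.413
finger_force: 40.4
time_s: 15.55
tcp_pos: [0.5237, -0.3271, 0.1663]
eef_rot: [[-0.998, 0.054, 0.008], [0.054, 0.999, -0.004], [-0.008, -0.004, -1.0]]
force: [0.5, -0.7, 0.4]
opening: 0.525
finger_force: 0.0
t 15.55 tcp [ 523.7 -327.1  166.3] th 86.9 -> shift [ 40.1 418.8   9.5] turn 0.12 q7 2.07 open 44.6
```

```bash
python3 -m pendant '[[-0.2,3.3,34.9,0,0],[-0.2,3.3,34.9,0,0],[-0.2,3.3,34.9,0,0],[-0.2,3.3,34.9,0,0],[-0.2,3.3,34.9,0,0],[-0.2,3.3,34.9,0,0]]'
python3 -m pendant '[[-0.2,3.3,34.9,0,0],[-0.2,3.3,34.9,0,0],[-0.2,3.3,34.9,0,0],[-0.2,3.3,34.9,0,0],[-0.2,3.3,34.9,0,0],[-0.2,3.3,34.9,0,0],[-0.2,0,0,0,0],[-0.2,0,0,0,0],[-0.2,0,0,0,0]]'
python3 -c "
from h import *
go(506.5,93.2,36,86.9)
im,d,P=cloud('top')
for k,(a,b,c,e,lo,hi) in {'nut':(421,195,492,242,.018,.033)}.items():
    q=P[b+5:e-5,a+6:c-6].reshape(-1,3); q=q[(q[:,2]>lo)&(q[:,2]<hi)]
    print(k,rect(q),np.median(q[:,2]))
"
```

```text
time_s: 16.05
tcp_pos: [0.5123, -0.1138, 0.1605]
eef_rot: [[-0.999, 0.054, 0.0], [0.054, 0.999, -0.0], [-0.0, 0.0, -1.0]]
force: [0.4, 1.1, -0.7]
opening: 0.6
finger_force: 0.0
time_s: 16.8
tcp_pos: [0.5043, 0.0944, 0.1602]
eef_rot: [[-0.999, 0.053, 0.0], [0.053, 0.999, -0.0], [-0.0, -0.0, -1.0]]
force: [0.4, -0.2, 0.8]
opening: 0.601
finger_force: 0.0
t 16.8 tcp [504.3  94.4 160.2] th 86.9 -> shift [ -2.3  -1.  124.2] turn 0.001 q7 1.24 open 51.1
nut c=(519.0,-324.7) size 40x36 long-axis -66.4deg n=113 0.023603403973300185
```

```bash
python3 -m pendant '[[-0.2,-2.3,-1,25,0],[-0.2,0,0,25,0],[-0.2,0,0,25,0],[-0.2,0,0,25,0],[-0.2,0,0,14,0],[-0.2,0,0,7,0],[-0.2,0,0,3,0],[-0.2,0,0,0,0]]'
python3 -m pendant '[[1,0,0,0,0],[1,0,0,0,0],[1,0,0,0,0],[1,0,0,0,0],[1,0,0,0,0],[1,0,0,0,0]]' 60
python3 -m pendant '[[1,0,0,-5,0],[1,0,0,-15,0],[1,0,0,-25,0],[1,0,0,-25,0],[1,0,0,-20,0],[1,0,0,-10,0],[1,0,0,0,0]]'
python3 -c "
from h import *
b=np.radians(86.9); c=np.array([518.6,-370.1])-45*np.array([np.cos(b),np.sin(b)])
go(*c,136,86.9)"
```

```text
time_s: 17.52
tcp_pos: [0.5067, 0.0928, 0.036]
eef_rot: [[-0.998, 0.055, -0.0], [0.055, 0.998, -0.0], [0.0, -0.0, -1.0]]
force: [0.5, -0.1, 0.2]
opening: 0.598
finger_force: 0.0
time_s: 18.02
tcp_pos: [0.5075, 0.0936, 0.0372]
eef_rot: [[-0.999, 0.054, 0.002], [0.054, 0.999, 0.0], [-0.002, 0.0, -1.0]]
force: [-0.7, -1.8, 6.9]
opening: 0.264
finger_force: 58.5
time_s: 18.6
tcp_pos: [0.5077, 0.094, 0.1382]
eef_rot: [[-0.999, 0.054, 0.004], [0.054, 0.999, 0.001], [-0.004, 0.001, -1.0]]
force: [1.2, -0.3, -3.4]
opening: 0.267
finger_force: 59.1
t 18.6 tcp [507.7  94.  138.2] th 86.9 -> shift [ -35.8 -507.9    1.7] turn 0.0 q7 1.24 open 22.7
```

```bash
python3 -m pendant '[[1,-2,-15,0,0],[1,-2,-28.2,0,0],[1,-2,-28.2,0,0],[1,-2,-28.2,0,0],[1,-2,-28.2,0,0],[1,-2,-28.2,0,0],[1,-2,-28.2,0,0],[1,-2,-28.2,0,0],[1,-2,-28.2,0,0],[1,-2,-28.2,0,0]]'
python3 -m pendant '[[1,-2,-28.2,0,0],[1,-2,-28.2,0,0],[1,-2,-28.2,0,0],[1,-2,-28.2,0,0],[1,-2,-28.2,0,0],[1,-2,-28.2,0,0],[1,-2,-28.2,0,0],[1,-2,-28.2,0,0],[1,0,-13.2,0,0],[1,0,0,0,0]]'
python3 -c "
from h import *
go(516.2,-415,41,86.9)
im,d,P=cloud('side'); cv2.imwrite('pics/s3.png',cv2.resize(im[200:400,280:480,::-1],None,fx=2.5,fy=2.5))"
```

```text
time_s: 19.43
tcp_pos: [0.5109, -0.1768, 0.1343]
eef_rot: [[-0.999, 0.054, -0.003], [0.054, 0.999, 0.001], [0.003, 0.0, -1.0]]
force: [1.1, -0.7, -3.2]
opening: 0.266
finger_force: 59.1
time_s: 20.27
tcp_pos: [0.5127, -0.419, 0.1338]
eef_rot: [[-0.998, 0.059, -0.003], [0.059, 0.998, -0.001], [0.003, -0.001, -1.0]]
force: [-0.8, -0.0, -3.0]
opening: 0.266
finger_force: 59.2
t 20.2667 tcp [ 512.7 -419.   133.8] th 86.6 -> shift [-3.5  4.3 92.8] turn -0.004 q7 2.2 open 22.6
```

View pics/s3.png

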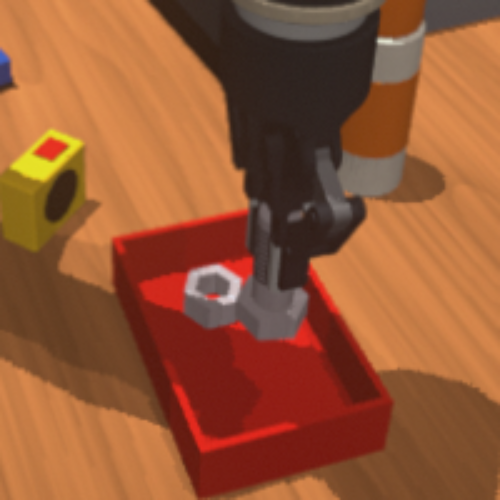

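The bolt hangs upright at (272,290), above the bin, and the nut lies flat at (213,295). I'll lower the bolt.

```bash
python3 -m pendant '[[1,-3.5,4,20,0],[1,0,0,20,0],[1,0,0,20,0],[1,0,0,14,0],[1,0,0,8,0],[1,0,0,5,0],[1,0,0,3,0],[1,0,0,1,0],[1,0,0,1,0],[1,0,0,0,0]]'
python3 -m pendant '[[1,0,0,0,0],[1,0,0,0,0]]'
python3 -c "
from h import *
go(516.2,-415,42,86.9)"
```

```text
time_s: 21.15
tcp_pos: [0.5194, -0.4117, 0.0448]
eef_rot: [[-0.999, 0.054, 0.001], [0.054, 0.999, -0.001], [-0.001, -0.001, -1.0]]
force: [0.7, 0.3, -4.5]
opening: 0.261
finger_force: 59.3
time_s: 21.32
tcp_pos: [0.5193, -0.4116, 0.0447]
eef_rot: [[-0.999, 0.054, 0.001], [0.054, 0.999, -0.001], [-0.001, -0.0, -1.0]]
force: [0.2, -0.1, -1.9]
opening: 0.267
finger_force: 59.3
t 21.3167 tcp [ 519.3 -411.6   44.7] th 86.9 -> shift [ 2.9 -3.6  2.7] turn 0.0 q7 2.2 open 22.7
```

```bash
python3 -m pendant '[[1,0,0,1.3,0],[1,0,0,1,0],[1,0,0,0,0]]'
python3 -m pendant '[[0.25,0,0,0,0],[0.25,0,0,0,0],[0.25,0,0,0,0],[0.2,0,0,-5,0],[0.1,0,0,-20,0],[0,0,0,-30,0],[0,0,0,-35,0],[0,0,0,-20,0],[0,0,0,-10,0],[0,0,0,0,0]]'
python3 -c "
from h import *
go(437.3,-197.4,150,127.9)"
```

```text
time_s: 21.57
tcp_pos: [0.5192, -0.4115, 0.0423]
eef_rot: [[-0.999, 0.054, 0.001], [0.054, 0.999, -0.0], [-0.001, -0.0, -1.0]]
force: [0.1, -0.7, 1.5]
opening: 0.267
finger_force: 59.7
time_s: 22.4
tcp_pos: [0.5201, -0.4122, 0.1648]
eef_rot: [[-0.999, 0.054, 0.004], [0.054, 0.999, -0.003], [-0.004, -0.002, -1.0]]
force: [0.0, 0.5, -0.7]
opening: 0.505
finger_force: 0.0
t 22.4 tcp [ 520.1 -412.2  164.8] th 86.9 -> shift [ 94.3 210.1  13.9] turn -0.715 q7 2.19 open 42.9
```

```bash
python3 -m pendant '[[-0.3,11.8,26.2,1.7,0],[-0.3,11.8,26.2,1.7,0],[-0.3,11.8,26.2,1.7,0],[-0.3,11.8,26.2,1.7,0],[-0.3,11.8,26.2,1.7,0],[-0.3,11.8,26.2,1.7,0],[-0.3,11.8,26.2,1.7,0],[-0.3,11.8,26.2,1.7,0]]'
python3 -m pendant '[[-0.3,0,0,0,-0.119],[-0.3,0,0,0,-0.119],[-0.3,0,0,0,-0.119],[-0.3,0,0,0,-0.119],[-0.3,0,0,0,-0.119],[-0.3,0,0,0,-0.119],[-0.3,0,0,0,0],[-0.3,0,0,0,0]]'
python3 -c "
from h import *
go(437.3,-197.4,22,127.9)
im,d,P=cloud('side');q=P[200:330,260:340].reshape(-1,3); q=q[(q[:,2]>.045)&(q[:,2]<.065)]; print(rect(q))
im,d,P=cloud('top')
q=P[198:240,424:490].reshape(-1,3)
for lo,hi in((.018,.033),(.075,.1)):
    k=q[(q[:,2]>lo)&(q[:,2]<hi)]; print(rect(k),np.median(k[:,2]))"
```

```text
time_s: 23.07
tcp_pos: [0.4342, -0.1953, 0.1464]
eef_rot: [[-0.999, 0.054, -0.003], [0.054, 0.999, 0.001], [0.003, 0.001, -1.0]]
force: [0.3, 0.4, 0.6]
opening: 0.651
finger_force: 0.0
time_s: 23.73
tcp_pos: [0.4351, -0.1967, 0.147]
eef_rot: [[-0.792, -0.61, -0.002], [-0.61, 0.792, 0.001], [0.001, 0.002, -1.0]]
force: [0.1, -0.7, 0.4]
opening: 0.651
finger_force: 0.0
t 23.7333 tcp [ 435.1 -196.7  147. ] th 127.6 -> shift [ -1.4  -2.2 125. ] turn -0.005 q7 2.54 open 55.4
c=(460.6,-263.1) size 180x73 long-axis -69.3deg n=729
c=(520.8,-382.0) size 153x107 long-axis 86.3deg n=292 0.023678276465141535
c=(518.0,-409.8) size 23x22 long-axis -16.5deg n=81 0.08385388493608414
```

```bash
python3 -m pendant '[[-0.3,-1.4,-2.2,25,0],[-0.3,0,0,25,0],[-0.3,0,0,25,0],[-0.3,0,0,25,0],[-0.3,0,0,15,0],[-0.3,0,0,7,0],[-0.3,0,0,3,0],[-0.3,0,0,0,0]]' 50
python3 -m pendant '[[1,0,0,0,0],[1,0,0,0,0],[1,0,0,0,0],[1,0,0,0,0],[1,0,0,0,0],[1,0,0,0,0]]'
python3 -m pendant '[[1,0,0,-5,0],[1,0,0,-15,0],[1,0,0,-25,0],[1,0,0,-25,0],[1,0,0,-20,0],[1,0,0,-10,0],[1,0,0,0,0]]'
python3 -c "
from h import *
b=np.radians(94.3); c=np.array([686.2,-7.7]); v=np.array([np.cos(b),np.sin(b)]); print('tape',c+48*v,'block',c-42*v)
go(*(c+48*v),122,94.3)"
```

```text
time_s: 24.5
tcp_pos: [0.4383, -0.1977, 0.0229]
eef_rot: [[-0.79, -0.613, -0.001], [-0.613, 0.79, 0.0], [0.001, 0.001, -1.0]]
force: [-0.9, 0.4, 1.1]
opening: 0.646
finger_force: 0.0
time_s: 25.0
tcp_pos: [0.4393, -0.1981, 0.0243]
eef_rot: [[-0.79, -0.613, 0.002], [-0.613, 0.79, -0.001], [-0.001, -0.002, -1.0]]
force: [-0.7, 0.2, 6.7]
opening: 0.369
finger_force: 50.5
time_s: 25.58
tcp_pos: [0.4396, -0.1983, 0.1254]
eef_rot: [[-0.79, -0.613, 0.004], [-0.613, 0.79, -0.001], [-0.002, -0.004, -1.0]]
force: [0.1, -0.2, -1.7]
opening: 0.369
finger_force: 49.8
tape [682.60102111  40.16488641] block [689.34910653 -49.58177561]
t 25.5833 tcp [ 439.6 -198.3  125.4] th 127.8 -> shift [-338.1   39.4    4.1] turn 0.585 q7 2.54 open 31.4
```

```bash
python3 -m pendant '[[1,-28.2,3.3,0,0],[1,-28.2,3.3,0,0],[1,-28.2,3.3,0,0],[1,-28.2,3.3,0,0],[1,-28.2,3.3,0,0],[1,-28.2,3.3,0,0]]'
python3 -m pendant '[[1,-28.2,3.3,0,0],[1,-28.2,3.3,0,0],[1,-28.2,3.3,0,0],[1,-28.2,3.3,0,0],[1,-28.2,3.3,0,0],[1,-28.2,3.3,0,0],[1,0,0,0,0]]'
python3 -m pendant '[[1,0,0,0,0.117],[1,0,0,0,0.117],[1,0,0,0,0.117],[1,0,0,0,0.117],[1,0,0,0,0.117],[1,0,0,0,0],[1,0,0,0,0]]'
python3 -c "
from h import *
go(682.6,40.2,29.5,94.3)"
```

```text
time_s: 26.08
tcp_pos: [0.5598, -0.0773, 0.1215]
eef_rot: [[-0.79, -0.613, -0.002], [-0.613, 0.79, 0.0], [0.002, 0.002, -1.0]]
force: [0.1, -0.0, -2.1]
opening: 0.363
finger_force: 49.8
time_s: 26.67
tcp_pos: [0.6834, 0.0477, 0.1207]
eef_rot: [[-0.786, -0.618, -0.0], [-0.618, 0.786, 0.004], [-0.002, 0.003, -1.0]]
force: [-0.1, 0.8, -2.5]
opening: 0.368
finger_force: 49.9
time_s: 27.25
tcp_pos: [0.6806, 0.041, 0.1216]
eef_rot: [[-0.997, -0.079, -0.002], [-0.079, 0.997, -0.001], [0.002, -0.0, -1.0]]
force: [0.0, 0.4, -2.2]
opening: 0.371
finger_force: 49.9
t 27.25 tcp [680.6  41.  121.6] th 94.5 -> shift [-2.1 -0.9 92.1] turn 0.004 q7 1.56 open 31.5
```

```bash
python3 -m pendant '[[1,-2,-1,20,0],[1,0,0,20,0],[1,0,0,20,0],[1,0,0,14,0],[1,0,0,8,0],[1,0,0,5,0],[1,0,0,2.5,0],[1,0,0,1,0],[1,0,0,0.5,0],[1,0,0,0,0]]'
python3 -m pendant '[[1,0,0,1,0],[1,0,0,0,0],[1,0,0,0,0]]'
python3 -m pendant '[[0.05,0,0,0,0],[0.05,0,0,0,0],[0.05,0,0,0,0],[0.05,0,0,-5,0],[0,0,0,-20,0],[0,0,0,-30,0],[0,0,0,-35,0],[-0.2,0,0,-20,0],[-0.5,0,0,-10,0],[-0.6,0,0,0,0]]'
python3 -c "
from h import *
go(426.2,8.1,140,12.3)"
```

```text
time_s: 28.08
tcp_pos: [0.6841, 0.0402, 0.0331]
eef_rot: [[-0.997, -0.075, 0.001], [-0.075, 0.997, 0.0], [-0.001, 0.0, -1.0]]
force: [-0.6, 0.1, -2.1]
opening: 0.372
finger_force: 49.9
time_s: 28.33
tcp_pos: [0.6837, 0.0402, 0.0315]
eef_rot: [[-0.997, -0.075, 0.0], [-0.075, 0.997, 0.0], [-0.0, 0.0, -1.0]]
force: [-0.1, 0.0, -0.9]
opening: 0.366
finger_force: 49.9
time_s: 29.17
tcp_pos: [0.685, 0.0402, 0.1544]
eef_rot: [[-0.997, -0.075, 0.005], [-0.075, 0.997, 0.001], [-0.005, 0.0, -1.0]]
force: [-0.1, -0.2, -0.1]
opening: 0.798
finger_force: 0.0
t 29.1667 tcp [685.   40.2 154.4] th 94.3 -> shift [260.6 -12.6  13.1] turn 1.431 q7 1.56 open 67.9
```

```bash
python3 -m pendant '[[-0.7,29,-1.4,1,0],[-0.7,29,-1.4,1,0],[-0.7,29,-1.4,1,0],[-0.7,29,-1.4,1,0],[-0.7,29,-1.4,1,0],[-0.7,29,-1.4,1,0],[-0.7,29,-1.4,1,0],[-0.7,29,-1.4,1,0],[-0.7,29,-1.4,1,0]]'
python3 -m pendant '[[-0.7,0,0,0,0.12],[-0.7,0,0,0,0.12],[-0.7,0,0,0,0.12],[-0.7,0,0,0,0.12],[-0.7,0,0,0,0.12],[-0.7,0,0,0,0.12],[-0.7,0,0,0,0.12],[-0.7,0,0,0,0.12],[-0.7,0,0,0,0.12],[-0.7,0,0,0,0.12]]'
python3 -m pendant '[[-0.7,0,0,0,0.12],[-0.7,0,0,0,0.11],[-0.7,0,0,0,0],[-0.7,0,0,0,0]]'
python3 -c "
from h import *
go(426.2,8.1,1,12.3)
im,d,P=cloud('top')
q=P[126:192,270:365].reshape(-1,3); q=q[(q[:,2]>.045)&(q[:,2]<.08)]; print(rect(q),np.median(q[:,2]))
cv2.imwrite('pics/t2.png',cv2.resize(im[120:280,120:500,::-1],None,fx=2,fy=2))"
```

```text
time_s: 29.92
tcp_pos: [0.4215, 0.0077, 0.1406]
eef_rot: [[-0.997, -0.075, -0.003], [-0.075, 0.997, -0.0], [0.003, -0.0, -1.0]]
force: [0.4, -0.2, 0.3]
opening: 0.851
finger_force: 0.0
time_s: 30.75
tcp_pos: [0.423, 0.0078, 0.1408]
eef_rot: [[-0.426, 0.905, -0.003], [0.905, 0.426, -0.001], [0.001, -0.003, -1.0]]
force: [0.0, 0.1, -0.5]
opening: 0.854
finger_force: 0.0
time_s: 31.08
tcp_pos: [0.4233, 0.008, 0.1412]
eef_rot: [[-0.218, 0.976, -0.002], [0.976, 0.218, -0.001], [-0.0, -0.002, -1.0]]
force: [-0.7, 0.3, -0.4]
opening: 0.85
finger_force: 0.0
t 31.0833 tcp [423.3   8.  141.2] th 12.6 -> shift [ -0.5   3.1 140.2] turn 0.005 q7 0.16 open 72.2
c=(681.1,41.2) size 69x33 long-axis 5.2deg n=339 0.06445710895031187
```

View pics/t2.png

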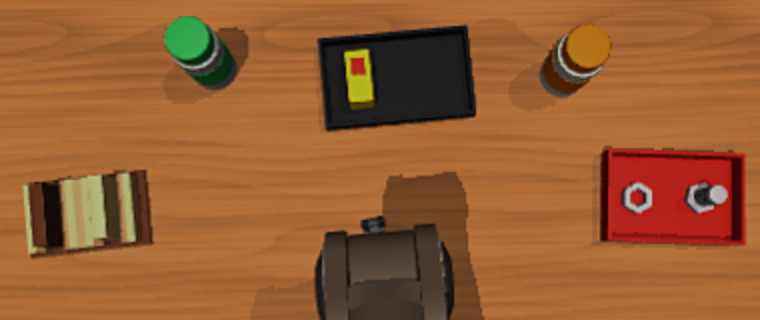

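The tape stands in the tray at (360,78) and the nut and bolt are in the bin at (637,198) and (708,196). The panel is in the slot at about (95,208). The block is the last piece.

```bash
python3 -m pendant '[[-0.7,-0.5,3,25,0],[-0.7,0,0,25,0],[-0.7,0,0,25,0],[-0.7,0,0,25,0],[-0.7,0,0,20,0],[-0.7,0,0,12,0],[-0.7,0,0,5,0],[-0.7,0,0,0,0],[-0.7,0,0,0,0]]' 40
python3 -m pendant '[[1,0,0,0,0],[1,0,0,0,0],[1,0,0,0,0],[1,0,0,0,0],[1,0,0,0,0],[1,0,0,0,0]]'
python3 -m pendant '[[1,0,0,-5,0],[1,0,0,-15,0],[1,0,0,-25,0],[1,0,0,-25,0],[1,0,0,-20,0],[1,0,0,0,0]]'
python3 -c "
from h import *
go(689.3,-49.6,94,94.3)"
```

```text
time_s: 31.88
tcp_pos: [0.4272, 0.008, 0.0053]
eef_rot: [[-0.215, 0.977, -0.0], [0.977, 0.215, -0.0], [0.0, -0.0, -1.0]]
force: [-0.0, 0.4, 0.1]
opening: 0.846
finger_force: 0.0
time_s: 32.38
tcp_pos: [0.4279, 0.0082, 0.0062]
eef_rot: [[-0.215, 0.977, 0.002], [0.977, 0.215, 0.0], [0.0, 0.002, -1.0]]
force: [-1.1, -0.4, 7.3]
opening: 0.58
finger_force: 41.6
time_s: 32.88
tcp_pos: [0.4294, 0.0083, 0.0989]
eef_rot: [[-0.214, 0.977, 0.006], [0.977, 0.214, 0.001], [0.0, 0.006, -1.0]]
force: [0.6, 0.2, -1.5]
opening: 0.576
finger_force: 42.1
t 32.8833 tcp [429.4   8.3  98.9] th 12.4 -> shift [-112.3  241.4    6.4] turn -1.43 q7 0.2 open 48.9
```

```bash
python3 -m pendant '[[1,-11.2,24.1,0,0],[1,-11.2,24.1,0,0],[1,-11.2,24.1,0,0],[1,-11.2,24.1,0,0],[1,-11.2,24.1,0,0],[1,-11.2,24.1,0,0],[1,-11.2,24.1,0,0],[1,-11.2,24.1,0,0],[1,-11.2,24.1,0,0],[1,-11.2,24.1,0,0]]'
python3 -m pendant '[[1,0,0,0,-0.12],[1,0,0,0,-0.12],[1,0,0,0,-0.12],[1,0,0,0,-0.12],[1,0,0,0,-0.12],[1,0,0,0,-0.12],[1,0,0,0,-0.12],[1,0,0,0,-0.12],[1,0,0,0,-0.12],[1,0,0,0,-0.12]]'
python3 -m pendant '[[1,0,0,0,-0.12],[1,0,0,0,-0.11],[1,0,0,0,0],[1,0,0,0,0]]'
python3 -c "
from h import *
go(689.3,-49.6,11.5,94.3)"
```

```text
time_s: 33.72
tcp_pos: [0.6873, -0.0497, 0.0944]
eef_rot: [[-0.215, 0.977, -0.001], [0.977, 0.215, 0.0], [0.0, -0.001, -1.0]]
force: [-0.1, 0.1, -1.0]
opening: 0.578
finger_force: 42.0
time_s: 34.55
tcp_pos: [0.6861, -0.0495, 0.0944]
eef_rot: [[-0.989, 0.148, -0.001], [0.148, 0.989, 0.0], [0.001, 0.0, -1.0]]
force: [0.5, -0.4, -1.1]
opening: 0.578
finger_force: 42.1
time_s: 34.88
tcp_pos: [0.6862, -0.0497, 0.0946]
eef_rot: [[-0.997, -0.072, -0.001], [-0.072, 0.997, 0.0], [0.001, 0.0, -1.0]]
force: [0.3, 0.0, -1.8]
opening: 0.577
finger_force: 42.1
t 34.8833 tcp [686.2 -49.7  94.6] th 94.1 -> shift [-3.2 -0.1 83.1] turn -0.003 q7 1.59 open 49.0
```

```bash
python3 -m pendant '[[1,-2,0,20,0],[1,0,0,20,0],[1,0,0,18,0],[1,0,0,10,0],[1,0,0,7,0],[1,0,0,4,0],[1,0,0,2,0],[1,0,0,1,0],[1,0,0,0,0],[1,0,0,0,0]]'
python3 -m pendant '[[1,0,0,1,0],[1,0,0,0,0],[-0.4,0,0,0,0],[-0.4,0,0,0,0],[-0.4,0,0,0,0],[-0.4,0,0,-5,0],[-0.4,0,0,-20,0],[-0.4,0,0,-30,0],[-0.4,0,0,-35,0],[-0.4,0,0,-20,0]]'
python3 -m pendant '[[-0.4,30,0,-5,0],[-0.4,35,0,-5,0],[-0.4,35,0,-5,0],[-0.4,35,0,-5,0],[-0.4,35,0,0,0],[-0.4,35,0,0,0],[-0.4,35,0,0,0],[-0.4,25,0,0,0],[-0.4,0,0,0,0],[-0.4,0,0,0,0]]'
python3 - <<'E'
from h import *
im,d,P=cloud('top')
R={'panel+':(125,200,200,252,.07,.1),'bolt':(424,198,490,240,.075,.1),'nut':(424,200,452,238,.018,.033),'block':(290,138,350,180,.03,.034+.01),'tape':(270,126,365,192,.045,.08),'canG':(190,120,245,170,.15,.2),'canO':(385,125,430,170,.15,.2)}
for k,(a,b,c,e,lo,hi) in R.items():
    q=P[b:e,a:c].reshape(-1,3); q=q[(q[:,2]>lo)&(q[:,2]<hi)]; print(k,rect(q),np.median(q[:,2]))
q=P[200:252,125:200].reshape(-1,3); q=q[(q[:,2]>.07)&(q[:,1]<.41)]; print('panel',rect(q),np.median(q[:,2]))
cv2.imwrite('pics/t3.png',cv2.resize(im[120:280,120:500,::-1],None,fx=2,fy=2)); go(0,0,0)
E
```

```text
time_s: 35.72
tcp_pos: [0.6892, -0.0495, 0.0141]
eef_rot: [[-0.997, -0.075, 0.001], [-0.075, 0.997, 0.0], [-0.001, -0.0, -1.0]]
force: [-0.6, 0.1, -1.8]
opening: 0.578
finger_force: 42.2
time_s: 36.55
tcp_pos: [0.69, -0.0495, 0.1264]
eef_rot: [[-0.997, -0.075, 0.004], [-0.075, 0.997, 0.0], [-0.004, -0.0, -1.0]]
force: [0.8, -0.1, 0.6]
opening: 0.696
finger_force: 0.0
time_s: 37.38
tcp_pos: [0.424, -0.0697, 0.1431]
eef_rot: [[-0.997, -0.074, 0.002], [-0.074, 0.997, -0.0], [-0.002, -0.001, -1.0]]
force: [0.4, -0.0, -0.2]
opening: 0.701
finger_force: 0.0
panel+ c=(512.8,407.0) size 95x80 long-axis -83.5deg n=558 0.08257278014729075
bolt c=(517.4,-410.0) size 23x23 long-axis 52.7deg n=80 0.08368073456001413
nut c=(519.6,-324.5) size 39x36 long-axis 58.0deg n=113 0.02424428319771854
block c=(684.1,-12.3) size 155x112 long-axis 89.5deg n=645 0.03466785660111804
tape c=(681.5,41.2) size 69x33 long-axis 4.9deg n=340 0.06467737413748176
canG c=(705.9,237.4) size 53x52 long-axis 66.4deg n=487 0.18415483846434255
canO c=(688.1,-232.2) size 52x52 long-axis -59.3deg n=469 0.18387523612192802
panel c=(517.1,369.9) size 80x20 long-axis 5.6deg n=274 0.0823217904595922
t 37.4333 tcp [425.4 -69.5 143.1] th 94.3 -> shift [419.3 101.2 142.1] turn 0 q7 1.66 open 59.6
```

View pics/t3.png

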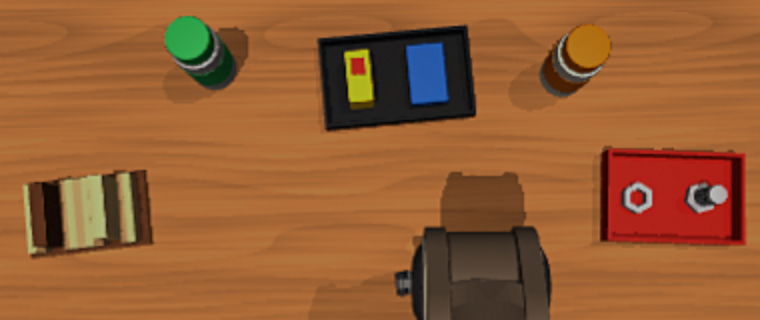

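Everything is in place. The block lies at (427,73) next to the tape at (360,78), the panel is seated and centred in the slot, and the cans haven't moved.

```bash
python3 -c "
from station import close_job
print(close_job())"
```

```text
the job is handed in; nothing more can be done
None
```

The job is handed in: by my last camera check, all five pieces are upright in their places and the cans have not moved; close_job() returned no verdict.

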